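# Cull the snapped locating pin from the rack

### The job

One of the four locating pins in the aluminium rack has a shank that is snapped off short, but the rack hides the shanks and the knobs all look alike. Find out which it is, stand that pin in the red reject holder with its flange down on the block, and leave the three good pins fully home in the rack. Do not disturb the screwdriver, side cutters and tin lying around.

Things in the scene. Friction and masses are not known exactly. Their poses are not given: they have to be found in the camera images.
- pin_a_knob (a point): one of four look-alike pins, 0.1 to 0.25 kg. Ribbed black round knob 34 mm across, 37 tall, on a steel flange 31 mm across, 9 tall; below it a straight shank 18 mm across, 110 mm long on three pins, snapped off at 60 mm on one; which one is unknown, and weight does not tell. Point: mid-knob on the pin's axis, 27.5 mm above the flange's underside, 18.5 below the knob's top; z up along the pin.
- pin_b_knob (a point): one of four look-alike pins, 0.1 to 0.25 kg. Ribbed black round knob 34 mm across, 37 tall, on a steel flange 31 mm across, 9 tall; below it a straight shank 18 mm across, 110 mm long on three pins, snapped off at 60 mm on one; which one is unknown, and weight does not tell. Point: mid-knob on the pin's axis, 27.5 mm above the flange's underside, 18.5 below the knob's top; z up along the pin.
- pin_c_knob (a point): one of four look-alike pins, 0.1 to 0.25 kg. Ribbed black round knob 34 mm across, 37 tall, on a steel flange 31 mm across, 9 tall; below it a straight shank 18 mm across, 110 mm long on three pins, snapped off at 60 mm on one; which one is unknown, and weight does not tell. Point: mid-knob on the pin's axis, 27.5 mm above the flange's underside, 18.5 below the knob's top; z up along the pin.
- pin_d_knob (a point): one of four look-alike pins, 0.1 to 0.25 kg. Ribbed black round knob 34 mm across, 37 tall, on a steel flange 31 mm across, 9 tall; below it a straight shank 18 mm across, 110 mm long on three pins, snapped off at 60 mm on one; which one is unknown, and weight does not tell. Point: mid-knob on the pin's axis, 27.5 mm above the flange's underside, 18.5 below the knob's top; z up along the pin.
- rack_top (a point): centre of the top face of the pin rack, a fixed aluminium block 64 mm (along x) by 296 mm (along y), 125 mm tall, with 10 mm high feet that stick out 28 mm at both ends; z is up. Four upright bores 20 mm across go right through it, at y = -112.5, -37.5, 37.5 and 112.5 mm from this point, one pin in each, flange on the top face, shank hidden inside.
- rack: the same rack; origin at its underside centre, axes as rack_top. A pin lifted 75 mm still has 35 mm of shank in its bore if it is a full one, and the bore stops it when it is moved sideways; the snapped one is then 15 mm clear above the rack and moves freely.
- reject_mouth (a point): mouth centre, at the top face, of the fixed red reject holder: block 80 x 80 mm, 78 mm tall, feet 10 mm high stick out 12 mm at two sides; z is up. One upright hole 26 mm across goes right through to the worktop. The snapped pin hangs in it, flange on the top face; a full pin stands on the worktop with its flange 32 mm above the top face.
- screwdriver_b: yellow-handled screwdriver, 170 mm, lying on the worktop behind the rack (bystander). Origin at its underside centre
- side_cutters: side cutters with blue handles, 144 mm, lying on the worktop behind the rack and the reject holder (bystander). Origin at its underside centre
- terminal_tin: round tin with a red lid, 64 mm across, 42 mm tall, standing to the right of the reject holder (bystander). Origin at its underside centre
There are look-alikes about, which are no part of the job. Leave any turquoise look-alike of the part that bears pin_c_knob alone. What is shaped like the part that bears pin_a_knob but pink is not meant.

How it is judged:
By the outcome, as a careful person would: the job done as asked, in the order asked, and still so for the second after the job is handed in, with the robot touching nothing.
It also fails if it takes over 72 s, if anything falls off the work surface, if the arm or the gripper's body presses on something with over 40 N, if the wrist force passes 120 N, or if a joint passes its speed limit or range.

### The arm

A 6-joint arm with a two-finger parallel gripper is mounted at the origin on a cart in front of the work surface, level with it; the furniture and walls round the work are solid. World frame = base frame: x ahead of the robot, y to its left, z up, the work surface at z = 0. Lengths are in m, angles in rad, forces in N, time in s.
With the tool pointing down it reaches from about 0.35 to 0.875 m from the base axis. Payload 15.5 kg.
Tool frame: the origin (TCP) lies midway between the tips of the shut fingers; the grasp point (between the pads) lies 19 mm behind it; z points along the fingers, y is the direction in which the jaws open and shut (so a half turn about z gives the same grasp; the last joint's range is limited). The gripper opens to 85 mm and grips with 20 to 120 N. Pads are 22 mm wide; open, the fingers measure 114 mm over their backs; the gripper's body (76 mm by 85 mm) begins 54 mm behind the grasp point. The pads swing forward as they close: fully open they stand 13 mm farther back than shut.
Start: joints at [-0.096, 0.494, 1.345, -0, 1.302, -0.096], TCP at [0.625, 0, 0.231] pointing down, gripper open.
Joint ranges: [-2.91, 2.91], [-0.82, 2.16], [0.22, 2.67], [-1.22, 4.37], [0.12, 2.79], [-3.08, 3.08]. Speed limits (rad/s): [1.89, 1.89, 2.57, 3.01, 3.01, 3.01].

### API

Orientations are given as a 3x3 rotation matrix whose columns are the frame's x, y, z axes.
In Python, from cell import r, snapshot, camera_info, workorder gives the robot as it stands.
- The arm moves only by the tool move_arm, never from a script. Its argument "targets" is a list that holds one entry, the list of rows, each a list of 6 numbers: the shift along the tool's x, y, z normalised to -1 to 1, where 1 is 0.08 m, then the turn, a rotation vector about the tool's x, y, z normalised to -1 to 1, where 1 is 60 degrees. In form: [[[x, y, z, rx, ry, rz], ...]]. A call has 1 to 12 rows; each row shifts and turns the commanded pose from where the row before left it, along the tool's axes as they then stand; what a row does not reach is not made up. A row lasts 1/10 s, in which the tool goes at most 50 mm and 8.59 degrees, less where a joint would pass 70% of its speed; a pose out of reach is approached as far as the arm can. A call with a number of a shift or a turn outside -1 to 1 is refused whole. A call with a gripper value outside its range is refused whole. "claw" is the closure, from -1 (fully open) to 1 (shut), set as the call begins (left out, the last holds). The fingers move at their own pace and stop on an object; the grip force is fixed at half the most. Time passes only in rows, so rows that do not move let the fingers close. It gives the time, the measured TCP pose, the force and the opening at its end, in the units of the state.
- r.observe(): the state, without advancing time (a new reading comes with each control period).
- snapshot(name): name is "scene" or "side" or "wrist"; returns the picture (384x512x3 uint8, red, green, blue); there is no depth.
- camera_info(name): a dict with "fx", "fy", "cx", "cy" (pixels), "R" (3x3) and "t" (3): a world point X has camera coordinates R X + t. Camera axes: x right, y down, z forward; pixel columns grow to the right and rows downward; lengths in m; the calibration is good to about 2 mm. The wrist camera is an equidistant fisheye: a pixel r from the principal point sees the ray r / f radians off the axis. A picture is of the moment at which its call begins: read the wrist's pose just before it. camera_info takes no time and is no camera call; for the wrist camera it gives the pose at the moment of the call.
- workorder.job_done(): hands the job in, once; it reports no verdict.
The state is a dict: "clock": time; "joint_pos": joint angles; "qvel": joint speeds; "effort": joint torques, N m; "ee_pos": TCP position; "eef_rot": TCP orientation; "force": force on the tool from outside, world axes, zero at the start; "moment": the same for the moment, N m; "finger_gap": opening from 0.0 (shut) to 1.0 (fully open).
Only numpy, scipy, OpenCV 4.12 (cv2) and the standard library are available. Lean on these libraries where they do the work, as an engineer would, in place of code of your own. Each camera call takes 0.05 s, during which the arm holds its last target.

## Working session

There is one attempt and no reset: what is moved stays moved. The work goes in short steps, Python scripts to look and compute and a tool call to move; the robot and the scene stay as the last step left them, time stands still between calls to the robot, and variables do not carry over. Pictures are saved under pics/ and viewed, and the job is handed in when it is done.

Besides the shell and the picture viewer there is one more tool, called after "Call:" in YAML: its name, and indented under it one key for each argument. move_arm: Moves the arm, as the interface text tells. Its arguments: {"type":"object","properties":{"targets":{"type":"array"},"claw":{"type":"number"}},"required":["targets"]}

```bash
ls; mkdir -p pics; python3 - <<'E'
from cell import r,snapshot,camera_info
import cv2
s=r.observe(); print(s)
for n in ("scene","side","wrist"):
    print(n,camera_info(n))
    im=snapshot(n); cv2.imwrite(f"pics/{n}0.png",im[:,:,::-1])
E
```

```text
pics
{'clock': 0.0, 'joint_pos': array([-9.54696472e-02,  4.94198928e-01,  1.34615588e+00, -1.25674242e-05,
        1.30244994e+00, -9.54967552e-02]), 'qvel': array([ 7.94424122e-05, -9.20572991e-04,  1.10536732e-03, -3.27769261e-04,
       -1.34827296e-03, -8.58838822e-04]), 'effort': array([-2.68344644e-03, -8.82162237e+01, -3.83866239e+01, -4.40739132e-04,
        1.02696815e-02,  1.38197843e-04]), 'ee_pos': array([6.24642451e-01, 5.23287238e-05, 2.30682060e-01]), 'eef_rot': array([[-3.03848727e-05,  9.99999270e-01, -1.20773735e-03],
       [ 9.99999994e-01,  3.05098724e-05,  1.03480768e-04],
       [ 1.03517541e-04, -1.20773419e-03, -9.99999265e-01]]), 'force': array([-0.61620121, -0.43841924,  0.24056836]), 'moment': array([-0.00497001,  0.0561669 ,  0.00869958]), 'finger_gap': 1.0010418867169364}
scene {'fx': 360.95592891128535, 'fy': 360.95592891128535, 'cx': 260.3733674768957, 'cy': 185.99689251213456, 'R': array([[ 0.57431095, -0.81863682,  0.0008285 ],
       [-0.5579343 , -0.39215647, -0.73138405],
       [ 0.59906282,  0.41957962, -0.68196531]]), 't': array([-0.40455306,  0.40353615,  0.9183222 ])}
side {'fx': 423.8714949289797, 'fy': 423.8714949289797, 'cx': 250.75682526575193, 'cy': 194.4318340827574, 'R': array([[-0.99432883, -0.1062333 ,  0.00496663],
       [-0.07529277,  0.67021081, -0.7383417 ],
       [ 0.07510778, -0.73452839, -0.67440853]]), 't': array([0.55699312, 0.18732078, 1.2124919 ])}
wrist {'fx': 297.3186396354542, 'fy': 297.3186396354542, 'cx': 254.9183465152388, 'cy': 188.43216633633492, 'R': array([[ 9.99999736e-01, -6.34780469e-04, -3.53359588e-04],
       [-5.09370510e-04, -9.59414455e-01,  2.81999369e-01],
       [-5.18025989e-04, -2.81999115e-01, -9.59414525e-01]]), 't': array([-0.62411676, -0.03727101,  0.37933198])}
```

View pics/scene0.png

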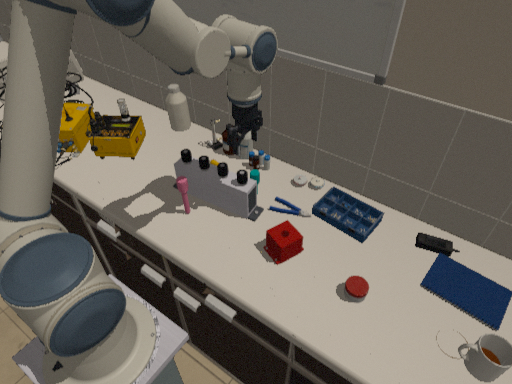

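View pics/side0.png

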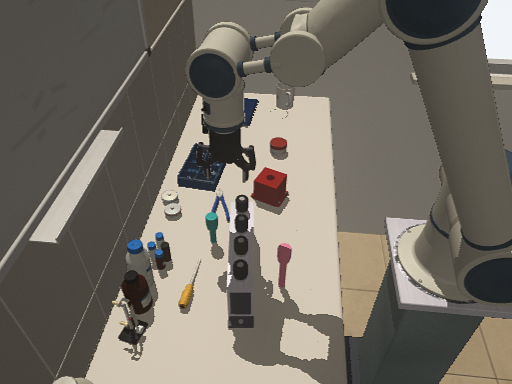

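View pics/wrist0.png

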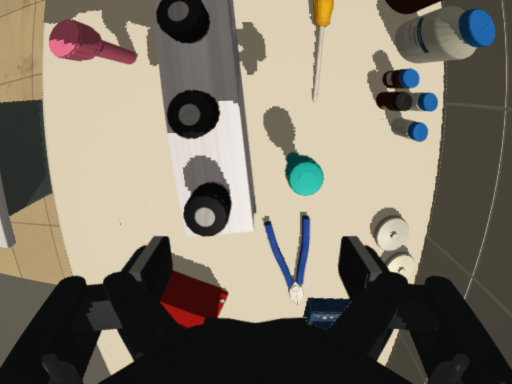

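The scene and side views show the four black knobs along the rack, the red holder, and standing pink and turquoise look-alikes beside the rack. I'll measure them next.

```bash
cat > h.py <<'E'
import numpy as np,cv2
from cell import r,snapshot,camera_info
def ray(ci,u,v,fish=False):
    x=(u-ci['cx'])/ci['fx'];y=(v-ci['cy'])/ci['fy']
    if fish:
        t=np.hypot(x,y); d=np.array([x/t*np.sin(t),y/t*np.sin(t),np.cos(t)])
    else: d=np.array([x,y,1.])
    R=np.array(ci['R']); return -R.T@ci['t'], R.T@d
def plane(ci,u,v,z,fish=False):
    o,d=ray(ci,u,v,fish); return o+d*(z-o[2])/d[2]
def blobs(m,amin=30):
    n,l,st,c=cv2.connectedComponentsWithStats(m.astype(np.uint8))
    return [(st[i].tolist(),c[i].round(1).tolist()) for i in range(1,n) if st[i][4]>=amin]
E
python3 - <<'E'
from h import *
for n in("scene","side","wrist"):
    im=cv2.imread(f"pics/{n}0.png"); 
    hsv=cv2.cvtColor(im,cv2.COLOR_BGR2HSV);H,S,V=cv2.split(hsv)
    print(n,"dark")
    roi={'scene':(170,270,140,190),'side':(225,255,190,285),'wrist':(150,240,0,240)}[n]
    m=np.zeros(V.shape,bool);a,b,c,d=roi;m[c:d,a:b]=(V[c:d,a:b]<55)
    for q in blobs(m):print(q)
    print("red");[print(q) for q in blobs(((H<6)|(H>174))&(S>150)&(V>60),60)]
    print("pink");[print(q) for q in blobs((H>160)&(H<=174)&(S>80),60)]
    print("turq");[print(q) for q in blobs((H>75)&(H<95)&(S>100),60)]
def z(n,x0,x1,y0,y1,k):
    im=cv2.imread(f"pics/{n}0.png")[y0:y1,x0:x1];return cv2.resize(im,None,fx=k,fy=k,interpolation=cv2.INTER_CUBIC)
cv2.imwrite("pics/z1.png",z('scene',165,315,140,270,5)); cv2.imwrite("pics/z2.png",z('side',190,310,160,330,3.5))
E
```

```text
scene dark
([208, 141, 15, 9, 65], [216.2, 145.2])
([223, 140, 19, 15, 189], [231.9, 146.3])
([181, 149, 11, 14, 105], [185.8, 156.0])
([199, 156, 11, 14, 114], [203.7, 162.8])
([249, 156, 10, 13, 91], [253.8, 161.0])
([217, 163, 11, 14, 115], [222.1, 169.9])
([237, 170, 10, 14, 107], [241.5, 177.6])
red
([264, 221, 39, 43, 1097], [283.1, 242.0])
([345, 276, 23, 21, 370], [356.4, 286.2])
pink
([176, 176, 14, 38, 250], [183.4, 190.8])
turq
([250, 169, 9, 15, 93], [254.5, 174.6])
side dark
([236, 195, 12, 17, 143], [241.8, 204.2])
([236, 214, 12, 19, 173], [241.5, 223.6])
([234, 236, 14, 19, 205], [240.6, 245.6])
([233, 260, 15, 20, 229], [240.2, 269.9])
red
([271, 138, 16, 9, 116], [278.5, 142.0])
([255, 167, 32, 22, 370], [270.4, 177.6])
pink
turq
([206, 212, 12, 30, 196], [212.0, 224.2])
wrist dark
([156, 0, 54, 43, 1570], [184.2, 21.1])
([167, 90, 52, 48, 1600], [193.1, 113.1])
([184, 182, 47, 54, 1555], [208.3, 207.0])
red
([216, 291, 11, 27, 112], [220.4, 302.0])
([160, 301, 45, 27, 554], [183.3, 315.6])
pink
([50, 20, 85, 43, 1272], [83.5, 46.9])
([75, 23, 22, 13, 96], [84.0, 29.4])
turq
([286, 153, 37, 43, 1183], [303.2, 174.3])
```

View pics/z1.png

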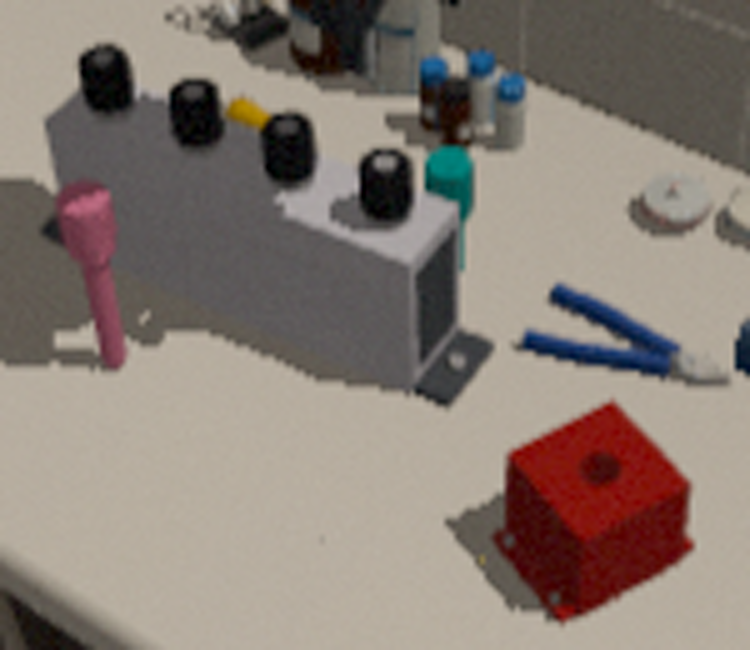

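View pics/z2.png

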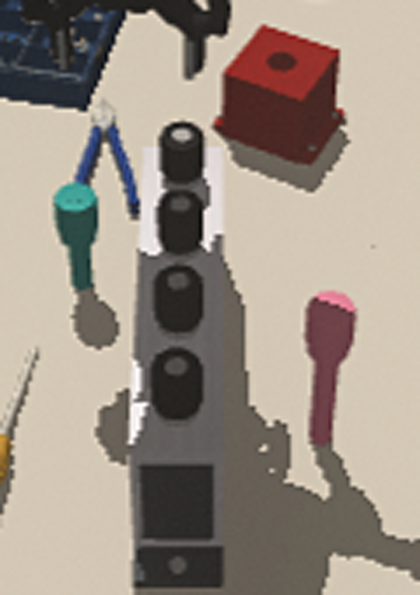

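```bash
python3 - <<'E'
from h import *
C={n:camera_info(n) for n in("scene","side","wrist")}
def tri(p,q):
    o1,d1=ray(C['scene'],*p);o2,d2=ray(C['side'],*q)
    A=np.stack([d1,-d2],1);s=np.linalg.lstsq(A,o2-o1,rcond=None)[0]
    a=o1+d1*s[0];b=o2+d2*s[1];return ((a+b)/2).round(4),np.linalg.norm(a-b).round(4)
sc=[(186,155.5),(204,162.5),(222,169.5),(241.5,176.5)]
sd=[(240,269.5),(240.5,245),(241.5,223),(241.5,203)]
for p,q in zip(sc,sd):
    print(tri(p,q),plane(C['scene'],*p,.1525).round(4),plane(C['side'],*q,.1525).round(4))
print("hole",tri((285.2,233.2),(270.9,177.7)),plane(C['scene'],285.2,233.2,.078).round(4),plane(C['side'],270.9,177.7,.078).round(4))
print("pink",tri((182.5,179),(284.5,246.5)))
print("turq",tri((255,173),(211.5,217)))
for p in [(180,12),(190,113),(204,217)]: print("wrist cap",plane(C['wrist'],*p,.171,True).round(4))
print("pinkfoot",plane(C['scene'],187.5,212.5,0).round(4),plane(C['side'],281.5,286,0).round(4))
im=cv2.imread("pics/wrist0.png")
cv2.imwrite("pics/z3.png",cv2.resize(im[0:250,130:330],None,fx=2.4,fy=2.4))
# hole centroid
for n,(a,b,c,d) in {'scene':(276,294,226,240),'side':(262,280,170,186)}.items():
    i=cv2.imread(f"pics/{n}0.png")[c:d,a:b,2]; print(n); print(i)
E
```

```text
(array([0.5633, 0.2137, 0.1511]), np.float64(0.0004)) [0.5619 0.2123 0.1525] [0.5634 0.2146 0.1525]
(array([0.5713, 0.1383, 0.1505]), np.float64(0.0011)) [0.5689 0.1364 0.1525] [0.5716 0.1396 0.1525]
(array([0.5776, 0.0645, 0.1516]), np.float64(0.0019)) [0.5756 0.0638 0.1525] [0.5783 0.0647 0.1525]
(array([ 0.5865, -0.0095,  0.1524]), np.float64(0.0025)) [ 0.5848 -0.0096  0.1525] [ 0.5876 -0.0105  0.1525]
hole (array([ 0.5203, -0.2187,  0.0764]), np.float64(0.0035)) [ 0.5211 -0.2197  0.078 ] [ 0.5187 -0.2152  0.078 ]
pink (array([0.4638, 0.1345, 0.1555]), np.float64(0.0018))
turq (array([0.6722, 0.0007, 0.0999]), np.float64(0.0008))
wrist cap [0.5726 0.1381 0.171 ]
wrist cap [0.5797 0.0651 0.171 ]
wrist cap [ 0.5864 -0.0111  0.171 ]
pinkfoot [0.4612 0.1383 0.    ] [0.4617 0.141  0.    ]
scene
[[137 136 134 134 134 134 135 135 135 133 135 133 132 133 132 133 135 149]
 [136 135 135 133 137 135 133 135 133 134 135 134 135 135 136 133 133 135]
 [132 133 132 137 132 136 136 133 132 134 133 136 133 135 132 136 133 131]
 [132 129 133 134 135 135 135 131 132 133 132 133 134 135 132 134 133 1
[... 1260 characters left out ...]
132 151 149 148 150 151]
 [151 151 151 154  98  72  73  77  76  76  75  68  96 143 151 152 151 152]
 [151 150 151 152 122  80  72  75  74  76  74  69 114 147 151 149 151 152]
 [150 150 151 149 152 110  81  76  77  76  76 103 145 152 150 149 150 150]
 [149 149 150 151 153 155 139 136 120 114 147 155 153 149 149 150 148 147]
 [149 149 150 153 152 154 152 152 154 153 153 152 149 150 149 148 150 149]
 [151 149 152 150 151 152 151 149 148 149 148 150 149 150 147 147 151 152]
 [149 152 154 153 152 149 149 149 148 147 147 149 148 147 148 149 152 154]
 [ 69  82 120 150 152 150 150 150 148 148 150 150 148 149 150 149 153 119]
 [ 73  73  71  85  88 122 146 155 150 151 152 149 149 150 150 152 135  86]]
```

View pics/z3.png

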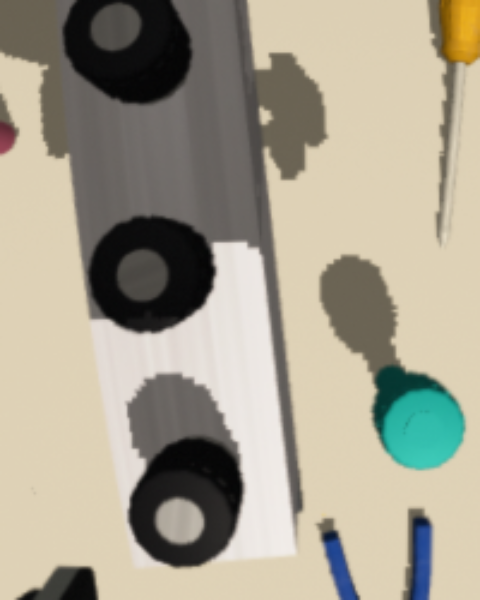

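Call:
move_arm:
  targets:
    - [[-0.07,-0.24,0,0,0,0],[-0.064,-0.235,0,0,0,0],[0,0,0.3,0,0,0],[0,0,0.3,0,0,0],[0,0,0,0,0,0],[0,0,0,0,0,0]]
  claw: -1

```text
clock: 0.75
ee_pos: [0.587, -0.0107, 0.1835]
eef_rot: [[-0.0, 1.0, -0.001], [1.0, 0.0, 0.0], [0.0, -0.001, -1.0]]
force: [-0.3, 0.1, 0.5]
finger_gap: 1.004
```

```bash
python3 - <<'E'
from h import *
s=r.observe();print(s['clock'],s['ee_pos'].round(4),s['force'].round(2))
ci=camera_info('wrist');im=snapshot('wrist');cv2.imwrite("pics/w1.png",im[:,:,::-1])
np.save('w1.npy',ci,allow_pickle=True)
E
```

```text
0.75 [ 0.587  -0.0107  0.1835] [-0.26  0.14  0.45]
```

View pics/w1.png

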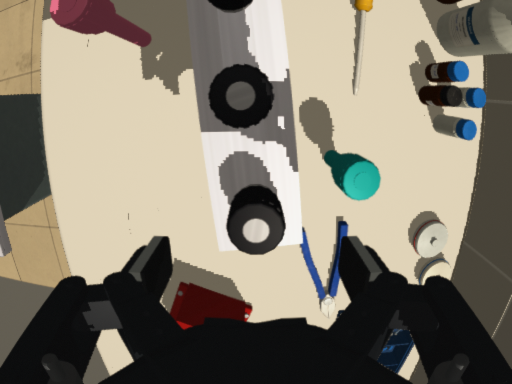

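The P4 cap is at about (256,230) and the jaws straddle it.

```bash
python3 - <<'E'
from h import *
ci=np.load('w1.npy',allow_pickle=True).item()
for p in [(256,230),(241,95.5)]:print(plane(ci,*p,.171,True).round(4))
E
```

```text
[ 0.5871 -0.0106  0.171 ]
[0.5794 0.0643 0.171 ]
```

Call:
move_arm:
  targets:
    - [[0,0,0.3,0,0,0],[0,0,0.3,0,0,0],[0,0,0,0,0,0]]

```text
clock: 1.1
ee_pos: [0.5862, -0.0106, 0.1341]
eef_rot: [[-0.0, 1.0, -0.003], [1.0, 0.0, 0.0], [0.0, -0.003, -1.0]]
force: [0.3, -0.0, 0.5]
finger_gap: 1.002
```

Call:
move_arm:
  targets:
    - [[0,0,0,0,0,0],[0,0,0,0,0,0],[0,0,0,0,0,0],[0,0,0,0,0,0],[0,0,0,0,0,0],[0,0,0,0,0,0],[0,0,0,0,0,0]]
  claw: 1

```text
clock: 1.8
ee_pos: [0.5876, -0.0108, 0.1365]
eef_rot: [[-0.0, 1.0, 0.002], [1.0, 0.0, -0.0], [-0.0, 0.002, -1.0]]
force: [-1.2, -0.4, 10.3]
finger_gap: 0.383
```

Call:
move_arm:
  targets:
    - [[0,0,-0.15,0,0,0],[0,0,-0.25,0,0,0],[0,0,-0.25,0,0,0],[0,0,-0.25,0,0,0],[0,0,-0.05,0,0,0],[0,0,0,0,0,0],[0,0,0,0,0,0]]

```text
clock: 2.5
ee_pos: [0.5865, -0.0107, 0.2106]
eef_rot: [[-0.0, 1.0, -0.001], [1.0, 0.0, 0.0], [0.0, -0.001, -1.0]]
force: [0.4, 0.1, -3.0]
finger_gap: 0.385
```

```bash
cat > look.py <<'E'
import sys
from h import *
s=r.observe();print(s['clock'],s['ee_pos'].round(4),s['force'].round(2),s['finger_gap'])
t=sys.argv[1]
a=snapshot('scene')[:,:,::-1];b=snapshot('side')[:,:,::-1]
A=cv2.resize(a[90:270,150:320],(400,424),interpolation=cv2.INTER_CUBIC)
B=cv2.resize(b[100:300,175:335],(340,424),interpolation=cv2.INTER_CUBIC)
cv2.imwrite(f"pics/{t}.png",np.hstack([A,B]))
cv2.imwrite(f"pics/{t}_sc.png",a);cv2.imwrite(f"pics/{t}_sd.png",b)
E
python3 look.py l4
```

```text
2.5 [ 0.5865 -0.0107  0.2106] [ 0.36  0.09 -2.98] 0.3847709945035622
```

View pics/l4.png

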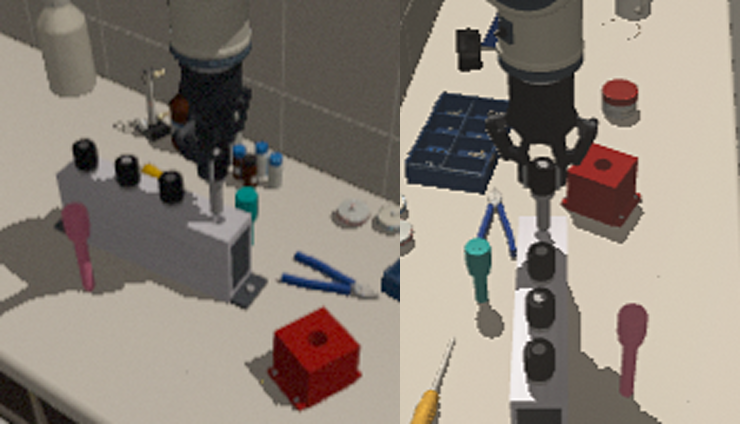

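```bash
cat > pred.py <<'E'
import sys
from h import *
t,x,y,lift=sys.argv[1],*map(float,sys.argv[2:5])
out=[]
for n,f in(("scene","sc"),("side","sd")):
    ci=camera_info(n);im=cv2.imread(f"pics/{t}_{f}.png")
    P=lambda z:(lambda c:np.array([ci['fx']*c[0]/c[2]+ci['cx'],ci['fy']*c[1]/c[2]+ci['cy']]))(ci['R']@np.array([x,y,z])+ci['t'])
    b=P(.125);e=P(.125+lift-.06);print(n,"bore",b.round(1),"short end would be",e.round(1))
    o=(b-[22,35]).astype(int);k=8
    c=cv2.resize(im[o[1]:o[1]+60,o[0]:o[0]+45],None,fx=k,fy=k,interpolation=cv2.INTER_CUBIC)
    for q,col in((b,(0,0,255)),(e,(0,255,0))):
        v=((q-o+.5)*k).astype(int);cv2.line(c,(v[0]-60,v[1]),(v[0]-45,v[1]),col,2);cv2.line(c,(v[0]+45,v[1]),(v[0]+60,v[1]),col,2)
    out.append(c)
cv2.imwrite(f"pics/{t}_z.png",np.hstack(out))
E
python3 pred.py l4 .587 -.0107 .076
```

```text
scene bore [242.5 182.6] short end would be [242.3 178.9]
side bore [241.8 210.1] short end would be [241.8 206. ]
```

View pics/l4_z.png

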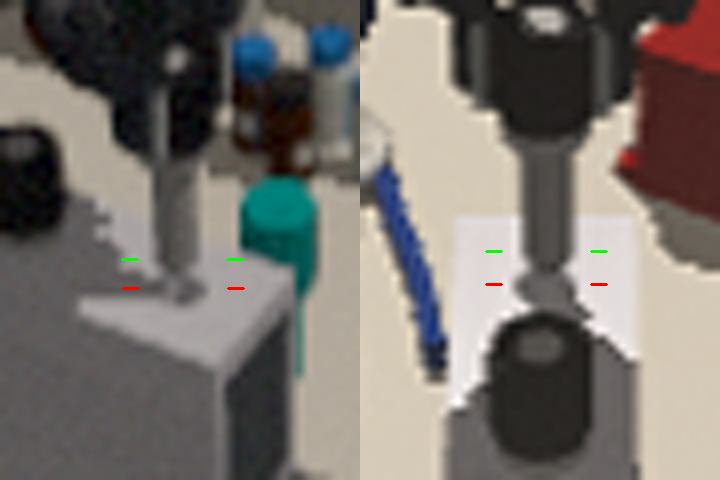

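In both zooms the shank seems to end about 15 mm above the bore. I'll lift another 20 mm to make sure. A full pin would still be in its bore at that height.

Call:
move_arm:
  targets:
    - [[0,0,-0.12,0,0,0],[0,0,-0.13,0,0,0],[0,0,0,0,0,0]]

```text
clock: 2.9
ee_pos: [0.5879, -0.0108, 0.2331]
eef_rot: [[0.0, 1.0, 0.003], [1.0, -0.0, -0.0], [-0.0, 0.003, -1.0]]
force: [1.0, -0.3, -1.4]
finger_gap: 0.379
```

```bash
python3 look.py l4b; python3 pred.py l4b .587 -.0107 .096
```

```text
2.9 [ 0.5879 -0.0108  0.2331] [ 0.98 -0.26 -1.41] 0.37878394894735157
scene bore [242.5 182.6] short end would be [242.1 174.3]
side bore [241.8 210.1] short end would be [241.7 200.7]
```

View pics/l4b_z.png

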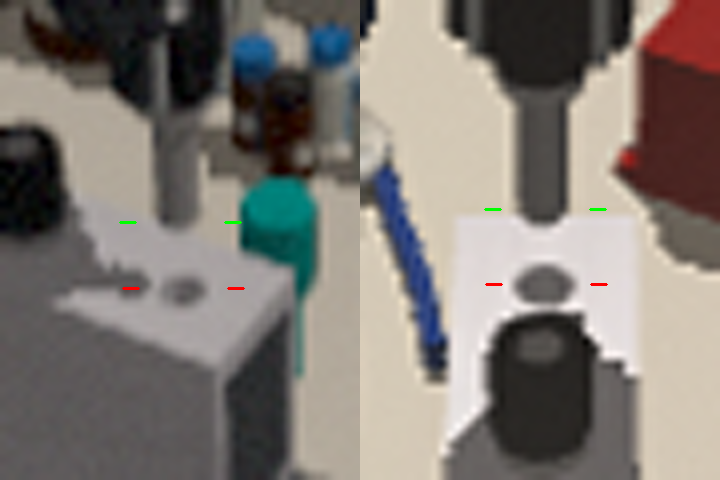

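With the higher lift the shank end is well clear and the empty bore shows below it, so P4 is the snapped pin. Next I'll refine the hole position and carry the pin over.

```bash
python3 - <<'E'
from h import *
C={n:camera_info(n) for n in("scene","side")}
for n,p in(("scene",(284.7,233.2)),("side",(270,177.2))):
    print(n,plane(C[n],*p,.078).round(4))
im=cv2.imread("pics/l4b_sc.png");hs=cv2.cvtColor(im,cv2.COLOR_BGR2HSV)
print(plane(C['scene'],356.4,283,.042))
# corners of top face by pixel (from z1 zoom): 
for u,v in[(612,403),(690,485),(587,540),(508,457)]: print(plane(C['scene'],165+u/5,140+v/5,.078).round(4))
for u,v in[(263,25),(340,50),(313,98),(223,72)]: print(plane(C['side'],190+u/3.5,160+v/3.5,.078).round(4))
E
```

```text
scene [ 0.5202 -0.2185  0.078 ]
side [ 0.5217 -0.2174  0.078 ]
[ 0.51025186 -0.46167741  0.042     ]
[ 0.5677 -0.1984  0.078 ]
[ 0.5392 -0.2708  0.078 ]
[ 0.4697 -0.2424  0.078 ]
[ 0.4947 -0.17    0.078 ]
[ 0.5414 -0.2669  0.078 ]
[ 0.4677 -0.2382  0.078 ]
[ 0.4887 -0.1686  0.078 ]
[ 0.5719 -0.195   0.078 ]
```

Call:
move_arm:
  targets:
    - [[-0.2,-0.06,0,0,0,0],[-0.35,-0.12,0,0,0,0],[-0.4,-0.13,0,0,0,0],[-0.4,-0.13,0,0,0,0],[-0.4,-0.13,0,0,0,0],[-0.4,-0.13,0,0,0,0],[-0.3,-0.1,0,0,0,0],[-0.14,-0.04,0,0,0,0],[0,0,0,0,0,0],[0,0,0,0,0,0]]

```text
clock: 4.0
ee_pos: [0.5197, -0.2176, 0.2311]
eef_rot: [[0.0, 1.0, -0.0], [1.0, -0.0, 0.0], [0.0, -0.0, -1.0]]
force: [-0.4, -0.3, -1.8]
finger_gap: 0.381
```

Call:
move_arm:
  targets:
    - [[0,0,0.25,0,0,0],[0,0,0.3,0,0,0],[0,0,0.25,0,0,0],[0,0,0,0,0,0],[0,0,0,0,0,0]]

```text
clock: 4.5
ee_pos: [0.5201, -0.2172, 0.1676]
eef_rot: [[-0.001, 1.0, -0.0], [1.0, 0.001, 0.0], [0.0, -0.0, -1.0]]
force: [-0.1, 0.2, -0.4]
finger_gap: 0.38
```

```bash
python3 look.py p1; python3 - <<'E'
import cv2,numpy as np
a=cv2.imread("pics/p1_sc.png")[180:270,240:330];b=cv2.imread("pics/p1_sd.png")[120:210,225:315]
cv2.imwrite("pics/p1z.png",np.hstack([cv2.resize(i,(400,400),interpolation=cv2.INTER_CUBIC) for i in(a,b)]))
E
```

```text
4.5 [ 0.5201 -0.2172  0.1676] [-0.09  0.16 -0.36] 0.3804677296171184
```

View pics/p1z.png

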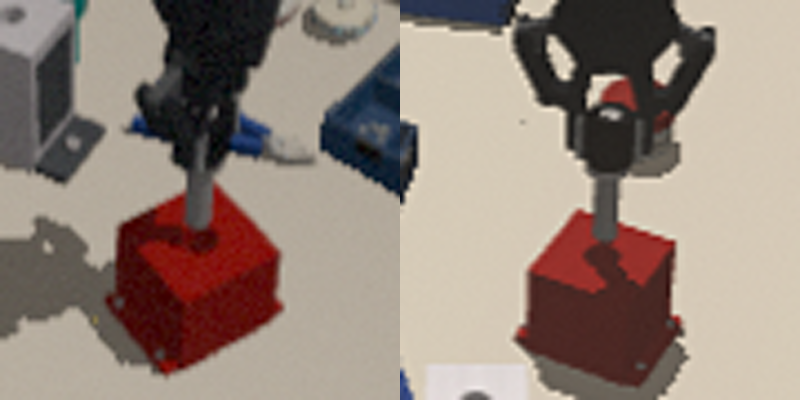

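The shank end is just above the hole in both views. I'll lower it in stages and watch the force.

Call:
move_arm:
  targets:
    - [[-0.01,0,0.12,0,0,0],[0,0,0.13,0,0,0],[0,0,0.13,0,0,0],[0,0,0,0,0,0],[0,0,0,0,0,0]]

```text
clock: 5.1
ee_pos: [0.5196, -0.2186, 0.1365]
eef_rot: [[0.0, 1.0, -0.001], [1.0, -0.0, 0.0], [0.0, -0.001, -1.0]]
force: [-0.4, 0.3, -2.5]
finger_gap: 0.383
```

Call:
move_arm:
  targets:
    - [[0,0,0.15,0,0,0],[0,0,0.2,0,0,0],[0,0,0.12,0,0,0],[0,0,0,0,0,0],[0,0,0,0,0,0]]

```text
clock: 5.6
ee_pos: [0.5198, -0.2188, 0.0993]
eef_rot: [[0.0, 1.0, -0.0], [1.0, -0.0, 0.0], [0.0, -0.0, -1.0]]
force: [0.2, 0.3, -1.9]
finger_gap: 0.386
```

Call:
move_arm:
  targets:
    - [[0,0,0.04,0,0,0],[0,0,0.04,0,0,0],[0,0,0,0,0,0],[0,0,0,0,0,0]]

```text
clock: 6.0
ee_pos: [0.5198, -0.2187, 0.093]
eef_rot: [[-0.0, 1.0, 0.0], [1.0, 0.0, -0.0], [-0.0, 0.0, -1.0]]
force: [-1.1, 0.4, -1.1]
finger_gap: 0.383
```

```bash
python3 look.py p2; python3 - <<'E'
import cv2,numpy as np
a=cv2.imread("pics/p2_sc.png")[180:270,240:330];b=cv2.imread("pics/p2_sd.png")[120:210,225:315]
cv2.imwrite("pics/p2z.png",np.hstack([cv2.resize(i,(400,400),interpolation=cv2.INTER_CUBIC) for i in(a,b)]))
E
```

```text
6.0 [ 0.5198 -0.2187  0.093 ] [-1.1   0.43 -1.13] 0.38332992268989
```

View pics/p2z.png

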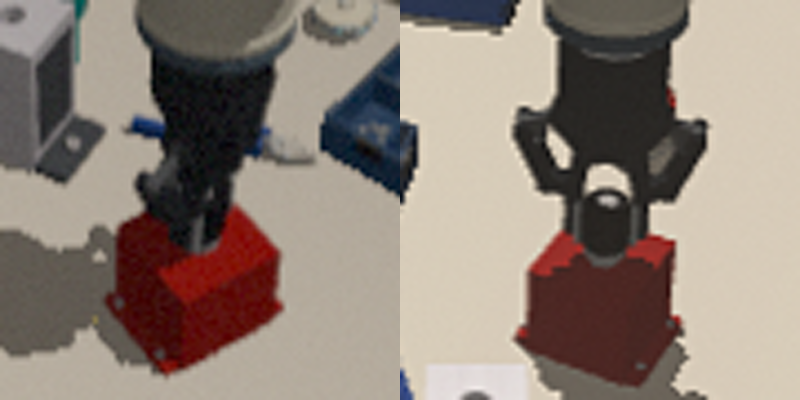

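Call:
move_arm:
  targets:
    - [[0,0,0.02,0,0,0],[0,0,0,0,0,0],[0,0,0,0,0,0]]

```text
clock: 6.4
ee_pos: [0.5198, -0.2187, 0.0913]
eef_rot: [[0.0, 1.0, -0.0], [1.0, -0.0, 0.0], [0.0, -0.0, -1.0]]
force: [-0.6, 0.1, -1.6]
finger_gap: 0.385
```

Call:
move_arm:
  targets:
    - [[0,0,0.015,0,0,0],[0,0,0,0,0,0],[0,0,0,0,0,0]]

```text
clock: 6.7
ee_pos: [0.5198, -0.2187, 0.09]
eef_rot: [[-0.0, 1.0, -0.0], [1.0, 0.0, 0.0], [0.0, -0.0, -1.0]]
force: [-0.2, 0.6, -1.0]
finger_gap: 0.38
```

Call:
move_arm:
  targets:
    - [[0,0,0.015,0,0,0],[0,0,0,0,0,0],[0,0,0,0,0,0]]

```text
clock: 7.0
ee_pos: [0.5199, -0.2188, 0.0895]
eef_rot: [[-0.0, 1.0, 0.001], [1.0, 0.0, -0.0], [-0.0, 0.001, -1.0]]
force: [-3.8, 0.7, 11.2]
finger_gap: 0.386
```

Call:
move_arm:
  targets:
    - [[0,0,0.015,0,0,0],[0,0,0,0,0,0],[0,0,0,0,0,0]]

```text
clock: 7.3
ee_pos: [0.52, -0.2188, 0.0894]
eef_rot: [[-0.0, 1.0, 0.001], [1.0, 0.0, -0.001], [-0.001, 0.001, -1.0]]
force: [-7.8, 4.0, 31.9]
finger_gap: 0.379
```

The flange made contact at the expected height. I'll relieve the load, release, and rise.

Call:
move_arm:
  targets:
    - [[0,0,-0.02,0,0,0],[0,0,0,0,0,0]]

```text
clock: 7.5
ee_pos: [0.52, -0.2188, 0.0896]
eef_rot: [[-0.0, 1.0, 0.001], [1.0, 0.0, -0.0], [-0.0, 0.001, -1.0]]
force: [0.3, 0.2, 3.4]
finger_gap: 0.379
```

Call:
move_arm:
  targets:
    - [[0,0,0,0,0,0],[0,0,0,0,0,0],[0,0,0,0,0,0],[0,0,0,0,0,0],[0,0,0,0,0,0],[0,0,0,0,0,0]]
  claw: -1

```text
clock: 8.1
ee_pos: [0.5198, -0.2187, 0.0892]
eef_rot: [[0.0, 1.0, -0.0], [1.0, -0.0, 0.0], [0.0, -0.0, -1.0]]
force: [0.4, 0.8, 0.5]
finger_gap: 1.004
```

Call:
move_arm:
  targets:
    - [[0,0,-0.15,0,0,0],[0,0,-0.3,0,0,0],[0,0,-0.4,0,0,0],[0,0,-0.4,0,0,0],[0,0,-0.4,0,0,0],[0,0,-0.2,0,0,0],[-0.5,0,0,0,0,0],[-0.5,0,0,0,0,0],[0,0,0,0,0,0],[0,0,0,0,0,0]]

```text
clock: 9.1
ee_pos: [0.5195, -0.2993, 0.2378]
eef_rot: [[0.001, 1.0, 0.0], [1.0, -0.001, -0.0], [-0.0, 0.0, -1.0]]
force: [0.6, 0.3, 0.6]
finger_gap: 1.0
```

```bash
python3 look.py f; python3 - <<'E'
import cv2,numpy as np
a=cv2.imread("pics/f_sc.png")[140:270,170:330];b=cv2.imread("pics/f_sd.png")[120:330,180:340]
cv2.imwrite("pics/fz.png",np.hstack([cv2.resize(a,(480,390),interpolation=cv2.INTER_CUBIC),cv2.resize(b,(297,390),interpolation=cv2.INTER_CUBIC)]))
from h import *
im=snapshot('wrist');cv2.imwrite("pics/fw.png",im[:,:,::-1])
E
```

```text
9.1 [ 0.5195 -0.2993  0.2378] [0.57 0.25 0.57] 0.9999296868166458
```

View pics/fz.png

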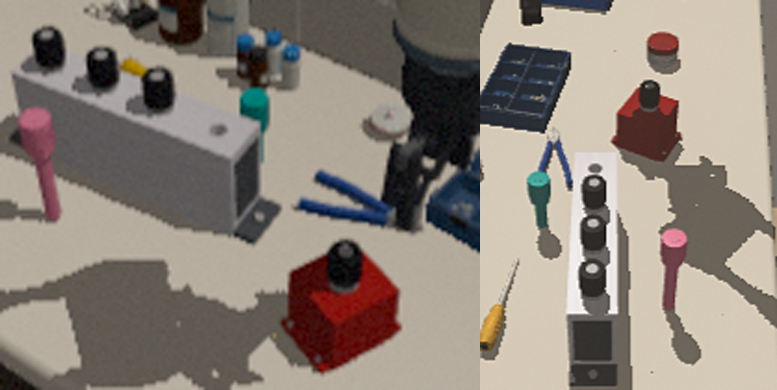

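View pics/fw.png

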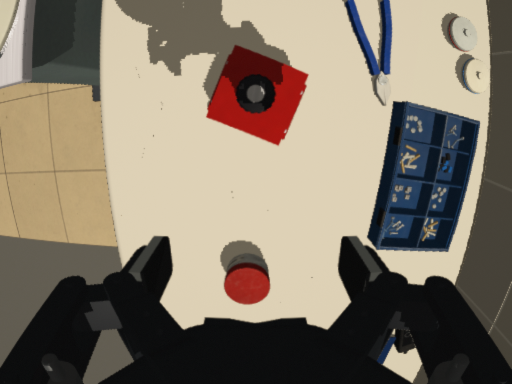

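The pin stands upright in the red holder with its flange on the block. The other three knobs, the tools and the tin haven't moved.

```bash
python3 -c "
from cell import workorder
print(workorder.job_done())"
```

```text
the job is handed in; nothing more can be done
None
```

The snapped pin was the one at the right-hand end of the rack, nearest the reject holder. It now stands in the red holder, and the job was handed in at about 9 s of the 72 s allowed.

- **Finding it:** I lifted this pin first. At about 75 mm its shank end already looked clear of the rack. At about 96 mm both outside cameras showed the short shank with the empty bore below it. A full pin would still have been in the bore, so I didn't do the sideways test.
- **Placing it:** I lowered it into the holder until the flange made contact. The tool was at z ≈ 0.0895, within about 1 mm of the height I expected. The last step pressed with about 32 N through the held pin, and I eased that off before letting go.
- **Last checks:** The scene, side and wrist pictures show the pin upright with its flange on the block. I never touched the other three pins, and the pictures show them still home in the rack. The tools, the tin and the pink and turquoise look-alikes showed no sign of having moved. The gripper is clear of everything, and no check failed.

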